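# Clamp the medicine case under its hold-down with the three-winged nut

## Robot

A 6-joint arm with a two-finger parallel gripper is mounted at the origin on the work surface. World frame = base frame: x ahead of the robot, y to its left, z up, the work surface at z = 0. Lengths are in m, angles in degrees, forces in N, time in s.
With the tool pointing down it reaches from about 0.4 to 0.825 m from the base axis. Payload 7 kg.
Tool frame: the origin (TCP) lies at the very end of the fingers, on their centre line; the grasp point (between the pads) lies r.pinch_z behind it (r.pinch_z is the distance from the TCP to the grasp point, in m); z points along the fingers, y is the direction in which the jaws open and shut (so a half turn about z gives the same grasp; the last joint's range is limited). The gripper opens to 88 mm and grips with 3 to 60 N. Pads are 19 mm wide; open, the fingers measure 130 mm over their backs; the gripper's body (78 mm by 193 mm) begins 47 mm behind the grasp point.
Start: joints at [88.012, 20.546, 0.682, 0, -70.136, -16.507], TCP at [0.214, 0.64, 0.227] pointing down, gripper open.
Joint ranges: [-176.03, 176.03], [-82.01, 121.73], [-58.28, 71.71], [-173.87, 95.51], [-174.79, -0.11], [-173.66, 173.66]. Speed limits (degrees/s): [136.94, 136.94, 172.46, 180, 180, 180].

## Interface

Orientations are given as [roll, pitch, yaw] about the fixed x, y, z axes, in that order (R = Rz(yaw) Ry(pitch) Rx(roll)).
In Python, from plant import r gives the robot as it stands. The module is installed in compiled form; this text tells all that it offers.
- The arm moves only by the tool servo_tool, never from a script. Its argument "steps" is a list of rows, each a list of 5 numbers: the finger opening in cm, from 0 to 8.76, then the shift along the tool's x, y, z in cm, then the turn about the tool's z in degrees. In form: [[fingers, x, y, z, spin], ...]. A call has 1 to 8 rows; each row shifts and turns the commanded pose from where the row before left it, along the tool's axes as they then stand; what a row does not reach is not made up. A row lasts 1/8 s, in which the tool goes at most 62.5 mm and 10.7 degrees, less where a joint would pass 70% of its speed; a pose out of reach is approached as far as the arm can. A call with a gripper value outside its range is refused whole. The fingers move at their own pace and stop on an object; "squeeze" is the grip in N (left out, the last holds). Time passes only in rows, so rows that do not move let the fingers close. It gives the time, the measured TCP pose, the force and the opening at its end, in the units of the state.
- r.get_state(): the state, without advancing time (a new reading comes with each control period).
- r.capture(name): name is "scene" or "top" or "wrist"; returns the picture (400x640x3 uint8, red, green, blue); there is no depth.
- r.calibration(name): a dict with "K" (3x3 intrinsics, pixels), "dist_coeffs" ([k1, k2, p1, p2, k3] as OpenCV has them; the pictures are not rectified), "rvec" (rotation vector, rad) and "tvec" (3), from world to camera coordinates, as OpenCV has them; the wrist camera has in their place "tool_from_camera" (4x4, takes a point from camera to tool coordinates, whose origin is the TCP and whose axes are the flange's). Camera axes: x right, y down, z forward; pixel columns grow to the right and rows downward; lengths in m; the calibration is good to about 2 mm. A picture is of the moment at which its call begins: read the wrist's pose just before it. calibration takes no time and is no camera call.
- r.close_job(): hands the job in, once; it reports no verdict.
The state is a dict: "time_s": time; "joints": joint angles; "qd": joint speeds; "joint_torque": joint torques, N m; "tcp_pos": TCP position; "eef_rot": TCP orientation; "contact_force": force on the tool from outside, world axes, zero at the start; "moment": the same for the moment, N m; "gripper_width": finger opening in m.
Only numpy, scipy, OpenCV 4.12 (cv2) and the standard library are available. Lean on these libraries where they do the work, as an engineer would, in place of code of your own. Each camera call takes 0.05 s, during which the arm holds its last target.

## Task

Secure the green medicine case for transport: swing the yellow hold-down bar until its foot stands over the middle of the round white pad on the case's lid, then screw the brass wing nut down clockwise, in short strokes on the side that the blue-framed mesh shelf lip leaves open, until the foot presses snugly (about 60 N: the nut then turns clearly stiffer than it ran free, by a bit more than half again). Do not overtighten it, do not lean on the lip or its posts, do not shift the case or disturb the stock standing around, and finish clear of everything.

Things in the scene. Friction and masses are not known exactly. Their poses are not given: they have to be found in the camera images.
- clamp: fixed clamp station: grey base plate 48 mm wide, column 34 mm across and 68 mm high, vertical 10 mm stud ending 126 mm above the table. Origin on the stud's axis at table height; z up; its -x points to the open side of the nut (towards the robot, within 20 degrees); the guard stands at its +x side, the case at its -y side.
- guard: fixed blue-framed mesh shelf lip over the far half of the nut, 120 mm wide, 10 mm thick, underside 128 mm above the table, on two steel posts (92 mm behind the stud, 50 mm to either side); mesh kerb 50 mm high 99 mm behind. Origin and axes as clamp; the lip covers x = 8 to 97 mm, y = -60 to 60 mm here, so wings are reached from above only at x < 8 mm. Leaning on it with 15 N is a fault.
- bar: yellow hold-down bar, 24 mm wide, 8 mm thick, swinging about the stud under the nut (stiff: 0.15 N m, 1.6 N at the peg). Origin on the stud's axis; x points along the bar to its free end, 110 mm out; top face at z = 90.5 mm in its frame. It starts pointing to the clamp's -x (0 to 0.3 rad towards the case) and must swing counter-clockwise from above by 0.8 to 1.8 rad; it stays where left.
- foot_seat (a point): underside of the bar's end, 82.5 mm above the table at nut value 0, straight below the peg. Under it hangs a black rubber foot, 14 mm across, on a stiff spring. At nut value 0 its face is 63.0 to 68.0 mm above the table: how far it projects differs at every start and is not measured, so its touching the pad must be felt at the nut.
- peg (a point): centre (half-way up) of the upright black peg on the bar's free end, 12 mm across and 36 mm tall, 96 mm from the stud's axis, straight above the foot; its top is 18 mm above this point
- nut (a joint): turn of the nut in rad, growing clockwise seen from above (tightening); every rad lowers nut and bar by 3.0 mm. It needs some 0.28 N m to run free and stays where left; every 10 N of foot pressure adds 0.03 N m on tightening (0.46 N m at 60 N; over 120 N, 0.64 N m, is a fault). After touching, each further rad adds about 80 N.
- nut_hub (a point): centre of the brass three-winged nut, on the stud's axis, half-way up its wings. Hub 24 mm across; three wings 120 degrees apart, 8 mm thick, 24 mm tall (12 mm above and below this point), reaching to 41 mm from the axis. The wings pass at least 7 mm under the lip and 6 mm over the bar.
- wing_tip (a point): tip of one of the three wings, half-way up, 41 mm from the stud's axis: it gives the direction of the wings
- case: loose green steel medicine case, 110 mm (its x) by 100 mm (its y) by 56 mm high, about 0.9 kg, already in its place at the clamp's -y side. Origin at the centre of its underside
- pad (a point): centre of the upper face of the round white pressure pad in the middle of the case's lid, 44 mm across, 4 mm high; 60 mm above the table; it lies 90 to 104 mm from the stud's axis
- lotion: bystander: white lotion bottle with blue cap, 56 mm across, 135 mm tall; origin at the centre of its underside; leave it alone
- syrup: bystander: amber syrup bottle with white cap, 52 mm across, 120 mm tall; origin at the centre of its underside; leave it alone
- tub: bystander: white tub, 72 mm across, 75 mm tall; origin at the centre of its underside; leave it alone
- carton_a: bystander: white and blue carton, 60 x 90 x 70 mm; origin at the centre of its underside; leave it alone
- carton_b: bystander: white and orange carton, 70 x 50 x 50 mm; origin at the centre of its underside; leave it alone
- tape: bystander: cardboard roll core, 90 mm across, 48 mm tall; origin at the centre of its underside; leave it alone

How it is judged:
By the outcome, as a careful person would: the job done as asked, in the order asked, and still so for the second after the job is handed in, with the robot touching nothing.
It also fails if it takes over 67 s, if anything falls off the work surface, if the arm or the gripper's body presses on something with over 40 N, if the wrist force passes 120 N, or if a joint passes its speed limit or range.

## Working session

There is one attempt and no reset: what is moved stays moved. The work goes in short steps, Python scripts to look and compute and a tool call to move; the robot and the scene stay as the last step left them, time stands still between calls to the robot, and variables do not carry over. Pictures are saved under pics/ and viewed, and the job is handed in when it is done.

Besides the shell and the picture viewer there is one more tool, called after "Emit:" as name(argument=value, ...), one argument or row to a line, values as JSON. servo_tool: Moves the arm, as the interface text tells. Its arguments: {"type":"object","properties":{"steps":{"type":"array","items":{"type":"array","items":{"type":"number"}}},"squeeze":{"type":"number"}},"required":["steps"]}

```bash
mkdir -p pics; python3 - <<'E'
from plant import r
import cv2
s=r.get_state();print({k:(v if not hasattr(v,'__len__') else [round(float(x),4) for x in v]) for k,v in s.items()}, r.pinch_z)
for n in ("scene","top","wrist"):
    im=r.capture(n);cv2.imwrite(f"pics/{n}0.png",im[:,:,::-1])
    print(n,{k:__import__('numpy').round(v,4).tolist() for k,v in r.calibration(n).items()})
E
```

```text
{'time_s': 0.0, 'joints': [88.0123, 20.5899, 0.6311, -0.0196, -70.1359, -16.509], 'qd': [-0.0491, -0.0062, -0.0599, -0.082, 0.0399, 0.0434], 'joint_torque': [-0.0001, -58.2707, 29.3049, 6.9969, 0.0071, -0.0001], 'tcp_pos': [0.214, 0.6396, 0.2256], 'eef_rot': [179.9039, -0.0092, -18.5034], 'contact_force': [0.3455, 0.4496, -0.4339], 'moment': [-0.044, 0.0141, -0.0319], 'gripper_width': 0.08738656182406863} 0.0188
scene {'K': [[398.2869, 0.0, 321.2965], [0.0, 398.2869, 199.7489], [0.0, 0.0, 1.0]], 'dist_coeffs': [-0.0585, 0.0, 0.0, 0.0, 0.0], 'rvec': [1.996, 0.9211, -0.4705], 'tvec': [-0.3322, -0.1636, 1.7063]}
top {'K': [[447.8051, 0.0, 325.6049], [0.0, 447.8051, 202.991], [0.0, 0.0, 1.0]], 'dist_coeffs': [-0.0088, 0.0, 0.0, 0.0, 0.0], 'rvec': [2.1653, -2.1893, 0.1308], 'tvec': [-0.0243, 0.5288, 1.5003]}
wrist {'K': [[291.7629, 0.0, 320.7381], [0.0, 291.7629, 198.9189], [0.0, 0.0, 1.0]], 'dist_coeffs': [-0.0531, 0.0, 0.0, 0.0, 0.0], 'tool_from_camera': [[-0.0002, -0.9581, -0.2865, 0.0788], [1.0, -0.0001, -0.0003, 0.0004], [0.0002, -0.2865, 0.9581, -0.158], [0.0, 0.0, 0.0, 1.0]]}
```

View pics/scene0.png

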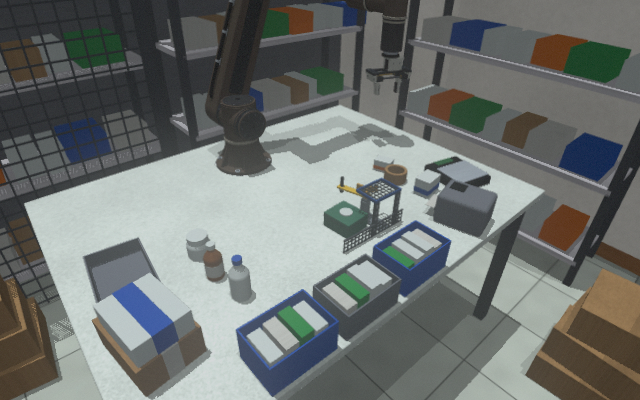

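View pics/top0.png

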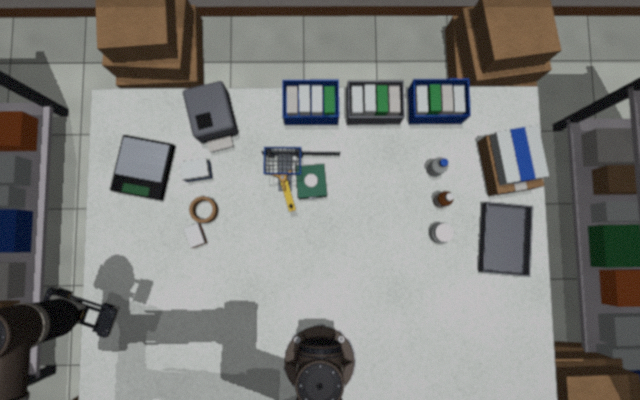

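View pics/wrist0.png

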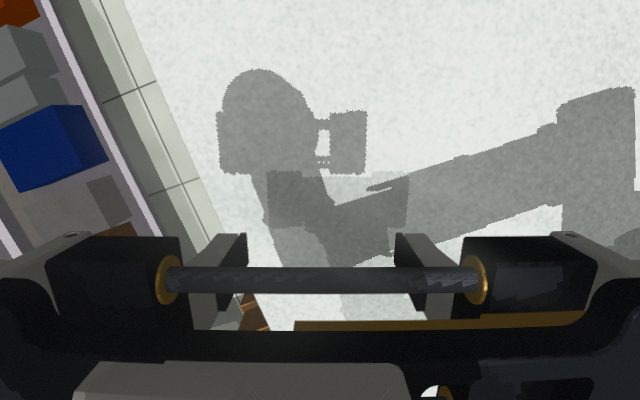

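The scene camera shows the clamp at about (365,195) with the yellow bar at (348,188) and the green case at (346,218). In the top view the guard is at (283,160), the yellow bar runs from (286,178) to (292,209), and the pad is at (311,181). Next I get rough positions.

```bash
cat > h.py <<'E'
import numpy as np, cv2
from scipy.spatial.transform import Rotation as R
def cam(r,n,s=None):
    c=r.calibration(n);K=np.array(c['K']);d=np.array(c['dist_coeffs'])
    if n=='wrist':
        T=np.eye(4);T[:3,:3]=R.from_euler('xyz',s['eef_rot'],degrees=True).as_matrix();T[:3,3]=s['tcp_pos']
        W=T@np.array(c['tool_from_camera'])
    else:
        A=np.eye(4);A[:3,:3]=cv2.Rodrigues(np.array(c['rvec']))[0];A[:3,3]=c['tvec'];W=np.linalg.inv(A)
    return K,d,W
def ray(C,uv):
    K,d,W=C
    p=cv2.undistortPoints(np.array([[uv]],float),K,d)[0,0]
    v=W[:3,:3]@np.array([p[0],p[1],1.]);return W[:3,3],v/np.linalg.norm(v)
def plane(C,uv,z):
    o,v=ray(C,uv);return o+v*(z-o[2])/v[2]
def tri(rays):
    A=np.zeros((3,3));b=np.zeros(3)
    for o,v in rays:
        P=np.eye(3)-np.outer(v,v);A+=P;b+=P@o
    x=np.linalg.solve(A,b);return x,[np.linalg.norm((np.eye(3)-np.outer(v,v))@(x-o)) for o,v in rays]
def proj(C,X):
    K,d,W=C;A=np.linalg.inv(W)
    return cv2.projectPoints(np.atleast_2d(np.array(X,float)),cv2.Rodrigues(A[:3,:3])[0],A[:3,3],K,d)[0].reshape(-1,2)
def blobs(mask,mn=20):
    n,l,st,c=cv2.connectedComponentsWithStats(mask.astype(np.uint8))
    return [(st[i,4],c[i].round(1).tolist(),st[i,:4].tolist()) for i in range(1,n) if st[i,4]>=mn]
E
python3 - <<'E'
from h import *
from plant import r
for n in("top","scene"):
    C=cam(r,n)
    im=cv2.imread(f"pics/{n}0.png");hsv=cv2.cvtColor(im,cv2.COLOR_BGR2HSV)
    print(n,'yellow',blobs(cv2.inRange(hsv,(20,150,120),(35,255,255))>0,10))
    print(n,'green',blobs(cv2.inRange(hsv,(65,80,40),(90,255,200))>0,60))
    c=(240,120,120,100) if n=="top" else (300,150,150,110)
    x,y,w,h=c
    cv2.imwrite(f"pics/{n}0c.png",cv2.resize(im[y:y+h,x:x+w],None,fx=5,fy=5,interpolation=cv2.INTER_CUBIC))
C=cam(r,"top")
for uv,z in [((311,181),.06),((292,209),.09),((286,178),.1),((283,160),.135),((203,209),.04),((195,235),.05),((197,167),.05)]: print(uv,plane(C,uv,z).round(3))
E
```

```text
top yellow [(np.int32(99), [287.6, 193.1], [284, 180, 9, 25]), (np.int32(10), [291.7, 207.9], [290, 206, 4, 4])]
top green [(np.int32(331), [381.9, 99.2], [376, 84, 12, 31]), (np.int32(347), [434.6, 98.2], [428, 84, 14, 30]), (np.int32(310), [329.0, 99.5], [323, 86, 12, 29]), (np.int32(595), [311.7, 182.0], [297, 165, 29, 33]), (np.int32(260), [135.2, 189.0], [121, 183, 29, 13]), (np.int32(1521), [618.8, 244.9], [589, 225, 51, 42])]
scene yellow []
scene green [(np.int32(557), [275.4, 24.3], [262, 10, 27, 28]), (np.int32(115), [91.1, 32.0], [83, 28, 18, 9]), (np.int32(121), [72.1, 34.7], [63, 31, 19, 8]), (np.int32(253), [112.5, 42.5], [104, 34, 18, 18]), (np.int32(274), [94.6, 45.3], [85, 37, 20, 18]), (np.int32(287), [75.9, 48.3], [66, 39, 21, 19]), (np.int32(1901), [596.0, 61.0], [564, 41, 67, 42]), (np.int32(148), [115.9, 57.1], [108, 52, 17, 12]), (np.int32(161), [98.4, 60.1], [90, 55, 18, 12]), (np.int32(110), [82.6, 62.4], [73, 58, 17, 10]), (np.int32(682), [325.0, 79.0], [301, 66, 42, 29]), (np.int32(1120), [472.8, 113.3], [449, 97, 53, 36]), (np.int32(265), [398.9, 256.6], [383, 246, 32, 23]), (np.int32(481), [353.5, 288.2], [335, 273, 35, 34]), (np.int32(613), [296.6, 323.6], [278, 305, 36, 40])]
(311, 181) [0.6   0.019 0.06 ]
(292, 209) [0.503 0.081 0.09 ]
(286, 178) [0.604 0.099 0.1  ]
(283, 160) [0.657 0.106 0.135]
(203, 209) [0.511 0.383 0.04 ]
(195, 235) [0.424 0.405 0.05 ]
(197, 167) [0.653 0.403 0.05 ]
```

View pics/top0c.png

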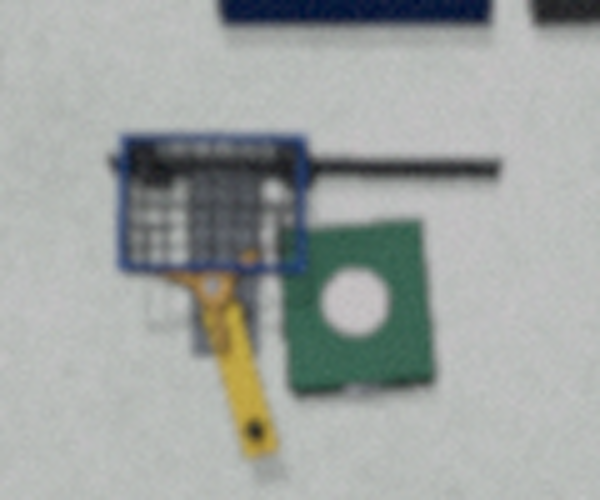

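View pics/scene0c.png

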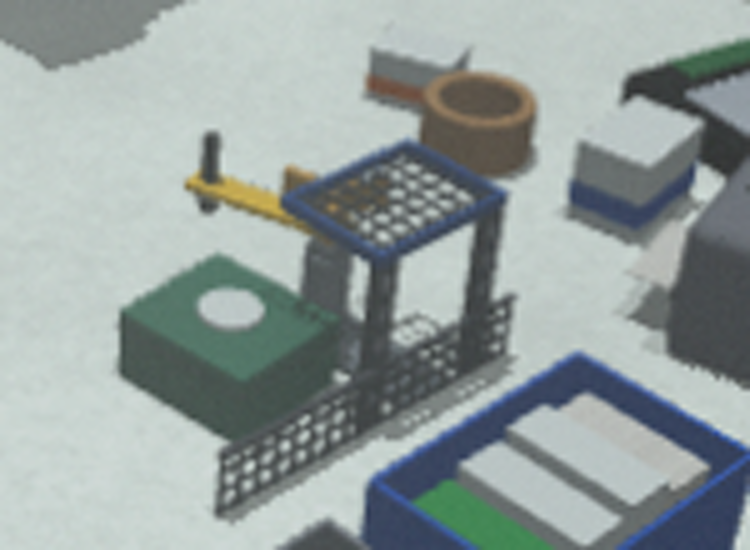

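Emit:
servo_tool(
  steps=[
    [8.7, 0, 0, -3.5, -9.3],
    [8.7, 0, 0, -3.5, -9.2],
    [8.7, 2.6, 5.3, 0, 0],
    [8.7, 2.6, 5.3, 0, 0],
    [8.7, 2.6, 5.3, 0, 0],
    [8.7, 2.6, 5.3, 0, 0],
    [8.7, 2.6, 5.3, 0, 0],
    [8.7, 2.6, 5.3, 0, 0],
  ],
)

```text
time_s: 1.15
tcp_pos: [0.3705, 0.3202, 0.2966]
eef_rot: [-180.0, -0.0, 0.0]
contact_force: [1.0, 0.2, 0.6]
gripper_width: 0.0871
```

Emit:
servo_tool(
  steps=[
    [8.7, 2.6, 5.3, 0, 0],
    [8.7, 2.6, 5.3, 0, 0],
    [8.7, 2.6, 5.3, 0, 0],
    [8.7, 2.6, 5.3, 0, 0],
    [8.7, 2.6, 5.3, 0, 0],
    [8.7, 0, 0, 0, 0],
    [8.7, 0, 0, 0, 0],
    [8.7, 0, 0, 0, 0],
  ],
)

```text
time_s: 2.15
tcp_pos: [0.4999, 0.0581, 0.2966]
eef_rot: [-180.0, -0.0, 0.1]
contact_force: [0.1, -0.1, 0.0]
gripper_width: 0.0868
```

```bash
cat >> h.py <<'E'
def shot(r,tag):
    s=r.get_state();im=r.capture("wrist")[:,:,::-1].copy();cv2.imwrite(f"pics/{tag}.png",im)
    import json
    json.dump({k:np.array(v).tolist() for k,v in s.items()},open(f"pics/{tag}.json","w"))
    print(s['time_s'],np.round(s['tcp_pos'],4),np.round(s['eef_rot'],2),np.round(s['contact_force'],2),np.round(s['moment'],3),round(s['gripper_width'],4))
def load(tag):
    import json
    return cv2.imread(f"pics/{tag}.png"),json.load(open(f"pics/{tag}.json"))
E
python3 -c "
from h import *
from plant import r
shot(r,'w1')"
```

```text
2.15 [0.4999 0.0581 0.2966] [-1.7999e+02 -0.0000e+00  9.0000e-02] [ 0.1  -0.1   0.03] [-0.046  0.002  0.066] 0.0868
```

View pics/w1.png

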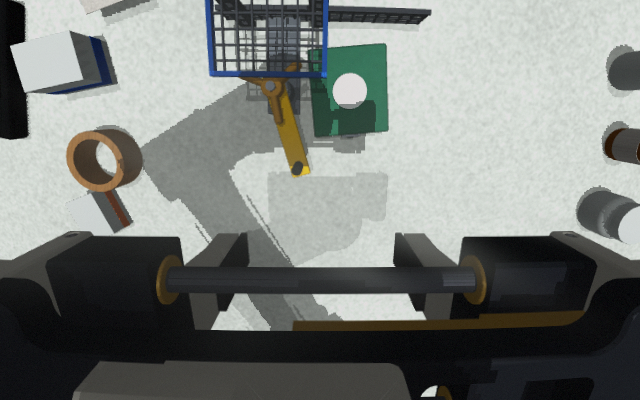

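The wrist view shows the nut hub at (271,87), the peg at (298,168), the pad at (350,91), the lip's near edge at row 75, and the case spanning (310–388, 45–137). I take a second view closer in, offset from this one.

Emit:
servo_tool(
  steps=[
    [5, -2.0, -1.6, 4.0, 0],
    [5, -2.0, -1.6, 4.0, 0],
    [5, 0, 0, 0, 0],
    [5, 0, 0, 0, 0],
  ],
)

```text
time_s: 2.7
tcp_pos: [0.4608, 0.0902, 0.2177]
eef_rot: [-180.0, -0.1, 0.1]
contact_force: [-0.9, -0.2, 1.0]
gripper_width: 0.0531
```

```bash
python3 -c "
from h import *
from plant import r
shot(r,'w2')
for t,(x,y,w,h) in {'w1':(190,0,220,190),'w2':(190,0,220,190)}.items():
    im,_=load(t);cv2.imwrite(f'pics/{t}c.png',cv2.resize(im[y:y+h,x:x+w],None,fx=3,fy=3,interpolation=cv2.INTER_CUBIC))
"
```

```text
2.7 [0.4608 0.0902 0.2177] [-1.7998e+02 -1.0000e-01  1.5000e-01] [-0.88 -0.23  0.97] [-0.029 -0.054 -0.023] 0.0531
```

View pics/w1c.png

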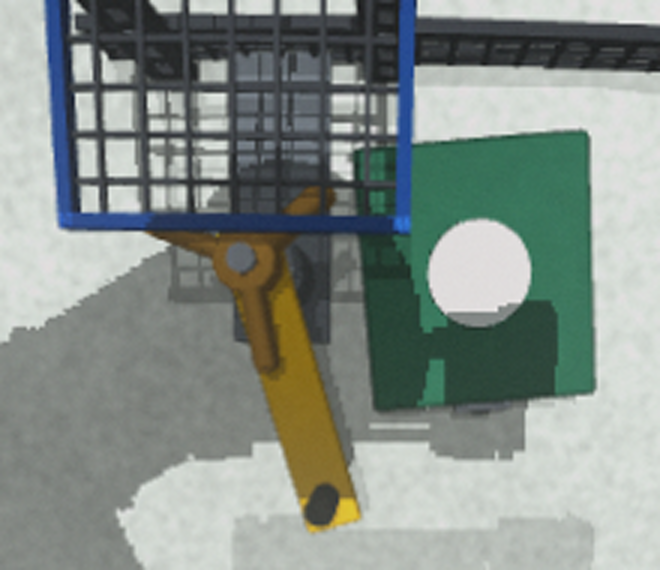

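View pics/w2.png

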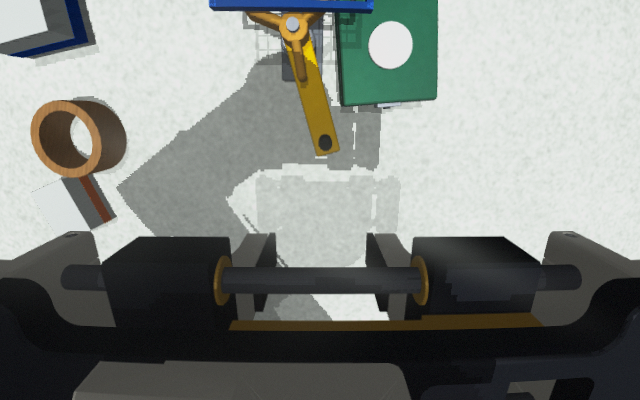

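w2 shows the stud top at (293,24), the peg top at about (325,141), the pad at (391,45), the lip's near edge at row 5, and the wing pointing towards the robot with its tip at about (302,77).

```bash
python3 - <<'E'
from h import *
from plant import r
im2,_=load('w2');y,x,h,w=0,200,170,260
cv2.imwrite('pics/w2c.png',cv2.resize(im2[0:170,200:460],None,fx=3,fy=3,interpolation=cv2.INTER_CUBIC))
Cs={}
pads=[]
for t in('w1','w2'):
    im,s=load(t);C=Cs[t]=cam(r,'wrist',s);hsv=cv2.cvtColor(im,cv2.COLOR_BGR2HSV)
    g=cv2.inRange(hsv,(65,90,20),(90,255,220))
    cs=max(cv2.findContours(g,cv2.RETR_EXTERNAL,cv2.CHAIN_APPROX_NONE)[0],key=cv2.contourArea)
    hull=cv2.convexHull(cs);m=np.zeros_like(g);cv2.fillPoly(m,[hull],255)
    wh=cv2.inRange(hsv,(0,0,95),(180,60,255));wh&=cv2.erode(m,np.ones((9,9)))
    b=max(cv2.findContours(wh,cv2.RETR_EXTERNAL,cv2.CHAIN_APPROX_NONE)[0],key=cv2.contourArea)
    (cx,cy),rr=cv2.minEnclosingCircle(b)
    print(t,'pad',cx,cy,rr,cv2.fitEllipse(b),plane(C,(cx,cy),.06).round(4))
    pads.append(ray(C,(cx,cy)))
print('pad tri',tri(pads))
p={'stud':((270,85.7),(293,24)),'peg':((298.3,164.5),(325,141)),'wingtip':((279,121),(302,78))}
for k,(a,b) in p.items():
    print(k,tri([ray(Cs['w1'],a),ray(Cs['w2'],b)]),[plane(Cs[t],q,z).round(4) for t,q in(('w1',a),('w2',b)) for z in(.126 if k!='wingtip' else .1205,)])
# lip near edge
for uv in((211,75.5),(326,75.5)): print('lip w1',plane(Cs['w1'],uv,.138).round(4))
for uv in((211,7),(372,8)): print('lip w2',plane(Cs['w2'],uv,.138).round(4))
E
```

```text
w1 pad 349.3630676269531 90.45850372314453 18.144107818603516 ((349.2913818359375, 90.44086456298828), (33.85112380981445, 35.63663101196289), 9.815431594848633) [0.6054 0.0209 0.06  ]
w2 pad 389.4433898925781 44.61320877075195 24.258283615112305 ((389.94122314453125, 44.615970611572266), (43.750545501708984, 47.717994689941406), 15.761072158813477) [0.6051 0.0217 0.06  ]
pad tri (array([0.6058135 , 0.02070567, 0.05616163]), [np.float64(0.0002054015770807263), np.float64(0.00020540157708093566)])
stud (array([0.60567345, 0.11124914, 0.12632044]), [np.float64(0.00011913754618797519), np.float64(0.00011913754618790393)]) [array([0.6057, 0.1114, 0.126 ]), array([0.6057, 0.1112, 0.126 ])]
peg (array([0.51247087, 0.08587723, 0.08054651]), [np.float64(0.0008377127131116794), np.float64(0.0008377127131117553)]) [array([0.521 , 0.0829, 0.126 ]), array([0.5161, 0.086 , 0.126 ])]
wingtip (array([0.56848208, 0.10607197, 0.10430329]), [np.float64(5.0398786939949756e-05), np.float64(5.039878694003457e-05)]) [array([0.569 , 0.1039, 0.1205]), array([0.5667, 0.105 , 0.1205])]
lip w1 [0.6153 0.1696 0.138 ]
lip w1 [0.6145 0.0522 0.138 ]
lip w2 [0.6148 0.17   0.138 ]
lip w2 [0.6135 0.0525 0.138 ]
```

View pics/w2c.png

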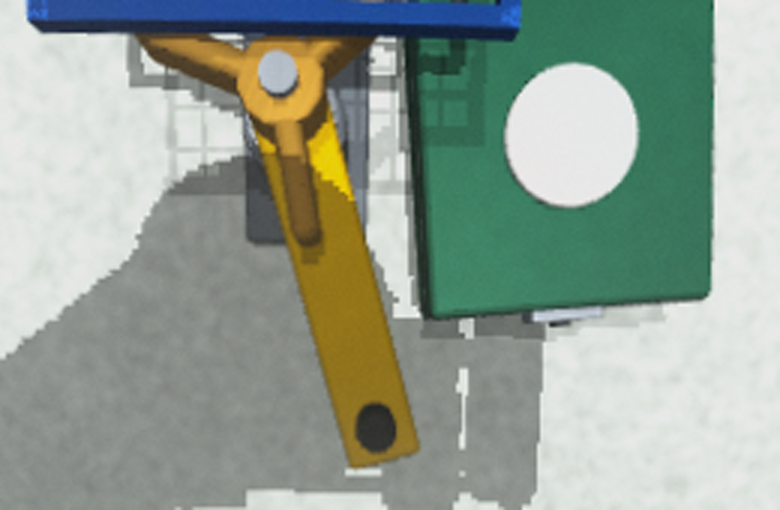

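```bash
python3 - <<'E'
from h import *
from plant import r
S=np.array([.6057,.1112])
P=np.array([.6053,.0212])
print('pad dist',np.linalg.norm(P-S),'ang',np.degrees(np.arctan2(*(P-S)[::-1])))
for t,box in(('w1',(285,400)),('w2',(300,350))):
    im,s=load(t);C=cam(r,'wrist',s)
    roi=im[120:200,280:350].max(axis=2)
    bl=blobs(roi<62,15);print(t,[(a,[c[0]+280,c[1]+120],[b[0]+280,b[1]+120,b[2],b[3]]) for a,c,b in bl])
def rep(t,uv,z):
    C=cam(r,'wrist',load(t)[1]);p=plane(C,uv,z)[:2];d=p-S
    print(t,uv,p.round(4),np.linalg.norm(d).round(4),np.degrees(np.arctan2(d[1],d[0])).round(1))
rep('w1',(296,169),.1265);rep('w2',(325.3,144),.1265)
a=tri([ray(cam(r,'wrist',load('w1')[1]),(296,169)),ray(cam(r,'wrist',load('w2')[1]),(325.3,144))]);print(a)
# bar end corners crop w2 at z .0905
for uv in((352,467),(420,450)): rep('w2',(200+uv[0]/3,uv[1]/3),.0905)
for uv in((312,532),(360,518)): rep('w1',(190+uv[0]/3,uv[1]/3),.0905)
# wing tips z .1205 in w2 ; top
rep('w2',(200+310/3,240/3),.115)
rep('w1',(190+266/3,368/3),.115)
rep('w1',(190+325/3,195/3),.115)
E
```

```text
pad dist 0.09000088888449935 ang -90.2546462322729
w1 []
w2 [(np.int32(157), [324.9, 142.0], [319, 135, 13, 15])]
w1 (296, 169) [0.516  0.0856] 0.0933 -164.1
w2 (325.3, 144) [0.5136 0.0857] 0.0956 -164.5
(array([0.51299807, 0.08607014, 0.1144035 ]), [np.float64(0.0008513832476837797), np.float64(0.0008513832476835897)])
w2 (317.3333333333333, 155.66666666666666) [0.4986 0.0929] 0.1087 -170.3
w2 (340.0, 150.0) [0.5042 0.0708] 0.1093 -158.3
w1 (294.0, 177.33333333333334) [0.4983 0.0915] 0.1092 -169.6
w1 (310.0, 172.66666666666666) [0.5044 0.071 ] 0.109 -158.4
w2 (303.3333333333333, 80.0) [0.5657 0.1043] 0.0406 -170.2
w1 (278.6666666666667, 122.66666666666667) [0.567  0.1051] 0.0392 -171.0
w1 (298.3333333333333, 65.0) [0.6278 0.0817] 0.0368 -53.1
```

Emit:
servo_tool(
  steps=[
    [3.5, 5.2, 0.5, 0, 0],
    [3.5, 0, 0, 0, -7.8],
    [3.5, 0, 0, 4.0, -7.8],
    [3.5, 0, 0, 3.0, 0],
    [3.5, 0, 0, 0, 0],
    [3.5, 0, 0, 0, 0],
  ],
)

```text
time_s: 3.5
tcp_pos: [0.5136, 0.0845, 0.1483]
eef_rot: [180.0, -0.1, 15.6]
contact_force: [0.3, -0.1, 0.8]
gripper_width: 0.0351
```

```bash
python3 -c "
from h import *
from plant import r
shot(r,'w3')"
```

```text
3.5 [0.5136 0.0845 0.1483] [ 1.800e+02 -1.300e-01  1.561e+01] [ 0.33 -0.12  0.81] [-0.032 -0.023 -0.048] 0.0351
```

View pics/w3.png

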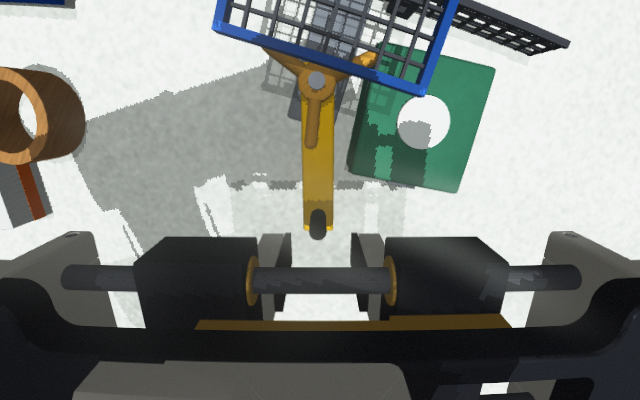

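```bash
python3 -c "
from h import *
from plant import r
im,s=load('w3');C=cam(r,'wrist',s)
print(proj(C,[[.5133,.0852,.1265],[.5133,.0852,.0905],[.6057,.1112,.126]]))
cv2.imwrite('pics/w3c.png',cv2.resize(im[20:250,220:480],None,fx=3,fy=3)[:600])"
```

```text
[[318.02253596 234.41528104]
 [318.44039209 216.07328971]
 [317.26565886  81.02311585]]
```

View pics/w3c.png

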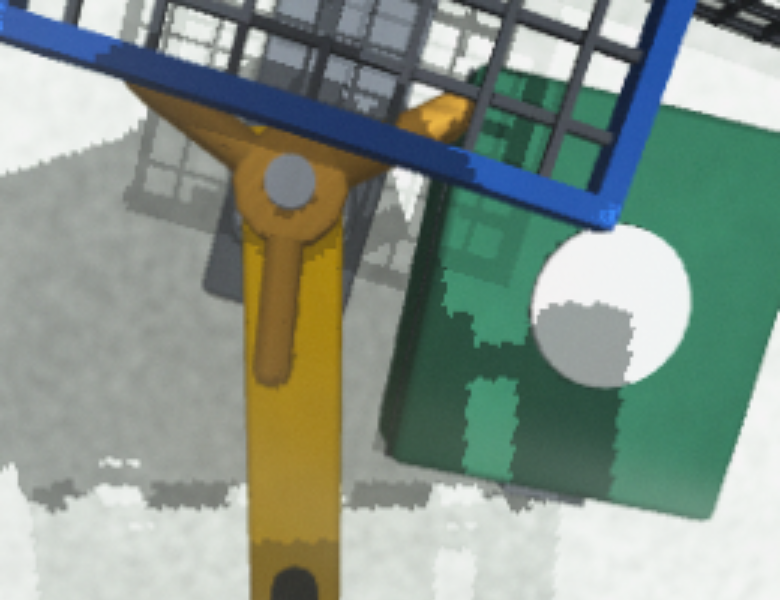

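Emit:
servo_tool(
  steps=[
    [3.5, 0, 0, 2.5, 0],
    [3.5, 0, 0, 2.5, 0],
    [1.5, 0, 0, 0, 0],
    [1.5, 0, 0, 0, 0],
    [1.5, 0, 0, 0, 0],
  ],
)

```text
time_s: 4.18
tcp_pos: [0.5131, 0.0846, 0.098]
eef_rot: [-180.0, -0.1, 15.6]
contact_force: [-0.4, 0.3, -0.2]
gripper_width: 0.0162
```

```bash
python3 - <<'E'
from h import *
from plant import r
s=r.get_state();print(np.round(s['tcp_pos'],4),np.round(s['contact_force'],2),s['gripper_width'])
S=np.array([.6057,.1112])
p=np.array(s['tcp_pos'][:2]);yaw=s['eef_rot'][2]
n=16;phis=np.linspace(-164.3,-90.3+1,n+1)[1:]
out=[]
for f in phis:
    t=S+.096*np.array([np.cos(np.radians(f)),np.sin(np.radians(f))]);d=t-p
    c,sn=np.cos(np.radians(yaw)),np.sin(np.radians(yaw))
    x=round(100*(c*d[0]+sn*d[1]),2);y=round(100*(sn*d[0]-c*d[1]),2)
    p=p+np.array([c*x+sn*y,sn*x-c*y])/100;yaw+=3.5
    out.append([1.5,x,y,0,-3.5])
print(out,p,yaw)
E
```

```text
[0.5131 0.0846 0.098 ] [-0.37  0.3  -0.24] 0.01620572259494901
[[1.5, np.float64(0.07), np.float64(0.73), 0, -3.5], [1.5, np.float64(0.05), np.float64(0.78), 0, -3.5], [1.5, np.float64(0.06), np.float64(0.79), 0, -3.5], [1.5, np.float64(0.08), np.float64(0.78), 0, -3.5], [1.5, np.float64(0.1), np.float64(0.78), 0, -3.5], [1.5, np.float64(0.12), np.float64(0.77), 0, -3.5], [1.5, np.float64(0.13), np.float64(0.78), 0, -3.5], [1.5, np.float64(0.14), np.float64(0.77), 0, -3.5], [1.5, np.float64(0.16), np.float64(0.77), 0, -3.5], [1.5, np.float64(0.18), np.float64(0.76), 0, -3.5], [1.5, np.float64(0.2), np.float64(0.76), 0, -3.5], [1.5, np.float64(0.21), np.float64(0.76), 0, -3.5], [1.5, np.float64(0.22), np.float64(0.75), 0, -3.5], [1.5, np.float64(0.24), np.float64(0.75), 0, -3.5], [1.5, np.float64(0.26), np.float64(0.74), 0, -3.5], [1.5, np.float64(0.27), np.float64(0.74), 0, -3.5]] [0.60689011 0.01519418] 71.61847561712756
```

Emit:
servo_tool(
  steps=[
    [1.5, 0.07, 0.73, 0, -3.5],
    [1.5, 0.05, 0.78, 0, -3.5],
    [1.5, 0.06, 0.79, 0, -3.5],
    [1.5, 0.08, 0.78, 0, -3.5],
    [1.5, 0.1, 0.78, 0, -3.5],
    [1.5, 0.12, 0.77, 0, -3.5],
    [1.5, 0.13, 0.78, 0, -3.5],
    [1.5, 0.14, 0.77, 0, -3.5],
  ],
)

```text
time_s: 5.18
tcp_pos: [0.5479, 0.034, 0.0977]
eef_rot: [180.0, -0.1, 43.7]
contact_force: [-0.7, 2.1, 1.2]
gripper_width: 0.015
```

Emit:
servo_tool(
  steps=[
    [1.5, 0.16, 0.77, 0, -3.5],
    [1.5, 0.18, 0.76, 0, -3.5],
    [1.5, 0.2, 0.76, 0, -3.5],
    [1.5, 0.21, 0.76, 0, -3.5],
    [1.5, 0.22, 0.75, 0, -3.5],
    [1.5, 0.24, 0.75, 0, -3.5],
    [1.5, 0.26, 0.74, 0, -3.5],
    [1.5, 0.1, 0.35, 0, -3.5],
  ],
)

```text
time_s: 6.18
tcp_pos: [0.6021, 0.0147, 0.0974]
eef_rot: [180.0, -0.0, 71.7]
contact_force: [-0.8, 1.4, 1.1]
gripper_width: 0.015
```

```bash
python3 -c "
from h import *
from plant import r
shot(r,'w4')"
```

```text
6.175 [0.6021 0.0147 0.0974] [ 1.7998e+02 -3.0000e-02  7.1710e+01] [-0.77  1.4   1.12] [0.616 0.468 0.009] 0.015
```

View pics/w4.png

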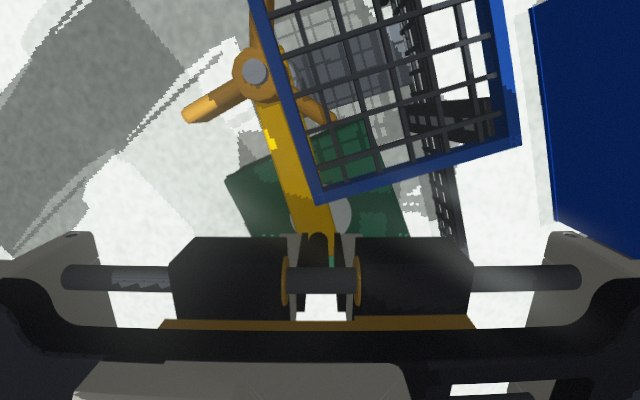

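```bash
python3 - <<'E'
from h import *
from plant import r
im,s=load('w4');C=cam(r,'wrist',s)
cv2.imwrite('pics/w4c.png',cv2.resize(im[40:270,170:400],None,fx=2.6,fy=2.6))
print(proj(C,[[.6057,.1112,.126]]))
def barpred(f):
    u=np.array([np.cos(np.radians(f)),np.sin(np.radians(f))]);v=np.array([-u[1],u[0]]);S=np.array([.6057,.1112])
    return [np.round(proj(C,[np.r_[S+u*d+v*e,.0905]])[0],1).tolist() for e in(-.012,.012) for d in(.045,.08)]
for f in(-95,-93,-91): print(f,barpred(f))
E
```

```text
[[252.91578322  73.36316946]]
-95 [[269.3, 168.1], [285.4, 223.7], [309.9, 158.5], [323.9, 215.1]]
-93 [[272.1, 168.2], [290.0, 223.2], [312.4, 157.1], [328.3, 213.4]]
-91 [[274.9, 168.1], [294.6, 222.7], [314.9, 155.6], [332.6, 211.5]]
```

View pics/w4c.png

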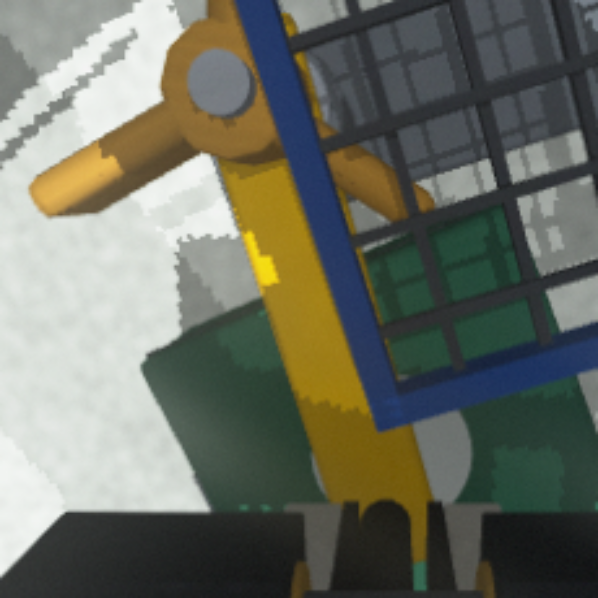

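Emit:
servo_tool(
  steps=[
    [1.5, 0.09, 0.28, 0, 0],
    [1.5, 0, 0, 0, 0],
    [1.5, 0, 0, 0, 0],
  ],
)

```text
time_s: 6.6
tcp_pos: [0.6049, 0.0146, 0.0968]
eef_rot: [180.0, -0.0, 71.6]
contact_force: [-0.0, 0.1, 0.4]
gripper_width: 0.0148
```

```bash
python3 - <<'E'
from h import *
from plant import r
shot(r,'w5')
im,s=load('w5');C=cam(r,'wrist',s)
cv2.imwrite('pics/w5c.png',cv2.resize(im[40:270,170:400],None,fx=2.6,fy=2.6))
print(proj(C,[[.6057,.1112,.126]]))
def barpred(f):
    u=np.array([np.cos(np.radians(f)),np.sin(np.radians(f))]);v=np.array([-u[1],u[0]]);S=np.array([.6057,.1112])
    return [np.round((proj(C,[np.r_[S+u*d+v*e,.0905]])[0]-[170,40])*2.6,1).tolist() for e in(-.012,.012) for d in(.045,.08)]
for f in(-93,-91,-89): print(f,barpred(f))
E
```

```text
6.6 [0.6049 0.0146 0.0968] [ 1.7997e+02 -2.0000e-02  7.1570e+01] [-0.02  0.08  0.39] [-0.11  -0.138  0.021] 0.0148
[[245.77275376  75.5135427 ]]
-93 [[252.7, 337.7], [300.2, 480.8], [357.4, 308.6], [399.8, 454.9]]
-91 [[260.0, 337.5], [312.2, 479.3], [363.7, 304.7], [411.0, 450.0]]
-89 [[267.3, 337.0], [324.1, 477.3], [370.0, 300.6], [422.0, 444.8]]
```

View pics/w5c.png

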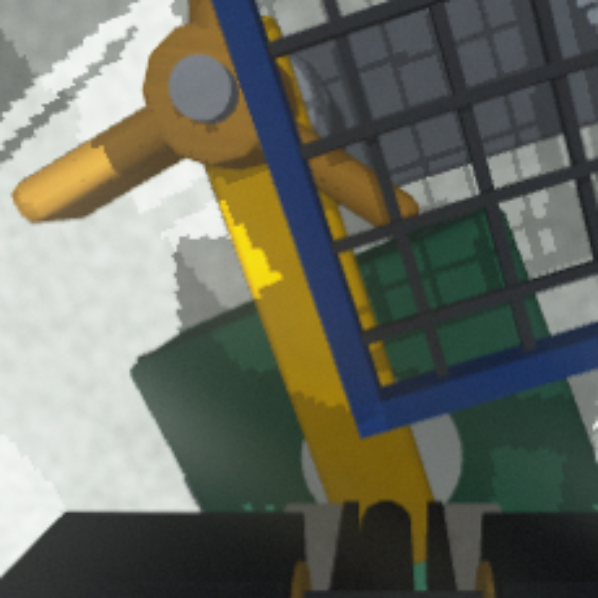

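Emit:
servo_tool(
  steps=[
    [2.2, 0, 0, 0, 0],
    [2.2, 0, 0, -4.0, 0],
    [2.2, 0, 0, -5.0, 0],
    [3.0, 0, 0, -2.0, 10],
    [3.0, 0, 0, 0, 10],
    [3.0, 0, 0, 0, 10],
    [3.0, 0, 0, 0, 10],
    [3.0, 0, 0, 0, 10],
  ],
)

```text
time_s: 7.65
tcp_pos: [0.6046, 0.0146, 0.2066]
eef_rot: [180.0, -0.0, 21.3]
contact_force: [-0.1, 1.5, -0.7]
gripper_width: 0.03
```

Emit:
servo_tool(
  steps=[
    [3.0, 0, 0, 0, 10],
    [3.0, 0, 0, 0, 10],
    [3.0, -5.5, -1.5, 0, 1.6],
    [3.0, -5.5, -1.5, 0, 0],
    [3.0, -2.5, -1.5, 0, 0],
    [3.0, 0, 0, 0, 0],
  ],
)

```text
time_s: 8.4
tcp_pos: [0.468, 0.0586, 0.2073]
eef_rot: [-179.9, -0.1, 0.1]
contact_force: [0.9, 0.3, 0.5]
gripper_width: 0.03
```

```bash
python3 - <<'E'
from h import *
from plant import r
shot(r,'w6')
E
```

```text
8.4 [0.468  0.0586 0.2073] [-1.7994e+02 -8.0000e-02  1.1000e-01] [0.86 0.34 0.52] [ 0.017 -0.028  0.011] 0.03
```

View pics/w6.png

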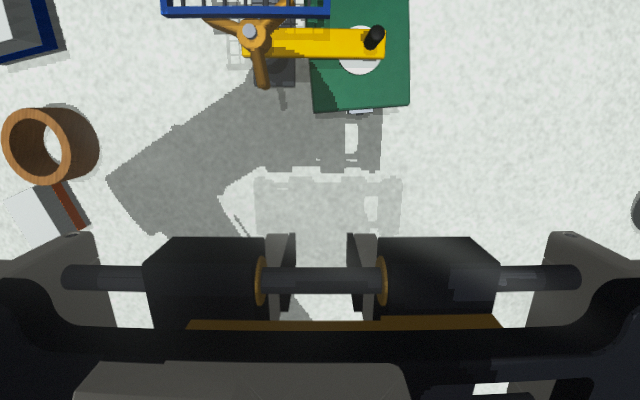

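```bash
python3 - <<'E'
from h import *
from plant import r
im,s=load('w6');C=cam(r,'wrist',s);hsv=cv2.cvtColor(im,cv2.COLOR_BGR2HSV)
cv2.imwrite('pics/w6c.png',cv2.resize(im[0:130,190:420],None,fx=3.4,fy=3.4,interpolation=cv2.INTER_CUBIC))
m=cv2.inRange(hsv,(24,200,80),(32,255,255))
top=[];bot=[]
for u in range(300,365,3):
    v=np.where(m[15:75,u]>0)[0]
    if len(v)>8:
        bot.append(plane(C,(u,15+v.max()+.5),.0905)); top.append(plane(C,(u,15+v.min()-.5),.0905))
for n,a in(('far',top),('near',bot)):
    a=np.array(a);k=np.polyfit(a[:,1],a[:,0],1);print(n,'slope deg',np.degrees(np.arctan(k[0])),'x at y=.015',np.polyval(k,.015),np.polyval(k,.06),len(a))
S=np.array([.6057,.1112])
print('stud',proj(C,[[.6057,.1112,.126]]),'pad',proj(C,[[.6053,.0212,.06]]))
E
```

```text
far slope deg 0.9833734857404012 x at y=.015 0.6157915908823478 0.6165640064575173 22
near slope deg 0.8530318164546631 x at y=.015 0.5933299366853363 0.5939999558132677 22
stud [[249.52215545  30.83078951]] pad [[359.30100233  49.54695986]]
```

View pics/w6c.png

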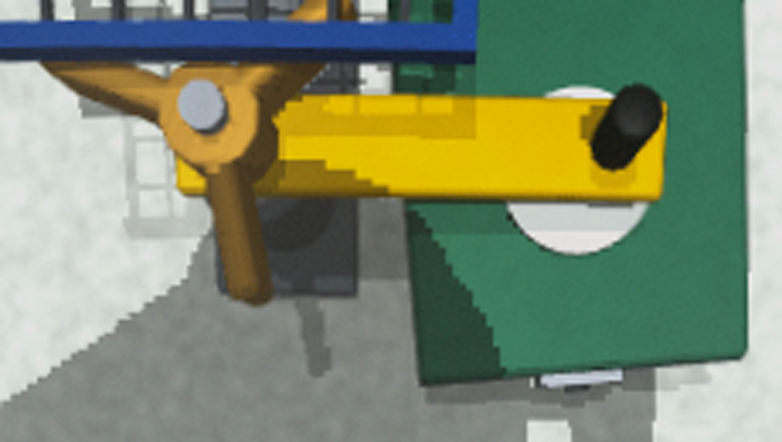

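```bash
python3 - <<'E'
from h import *
from plant import r
c=r.calibration('wrist');K=np.array(c['K']);d=np.array(c['dist_coeffs']);A=np.linalg.inv(np.array(c['tool_from_camera']))
for X in ([.0095,-.015,0],[.0095,-.025,0],[.0095,-.036,0],[-.0095,-.015,0],[.0095,-.015,-.03],[.0095,-.036,-.03],[.0095,-.015,-.0188]):
    print(X,cv2.projectPoints(np.array([X]),cv2.Rodrigues(A[:3,:3])[0],A[:3,3],K,d)[0].ravel().round(1))
im,_=load('w6');cv2.imwrite('pics/w6f.png',cv2.resize(im[220:340,220:420],None,fx=4,fy=4,interpolation=cv2.INTER_CUBIC))
im,s=load('w6');C=cam(r,'wrist',s);S=np.array([.6057,.1112])
for uv in((190+250/3.4,292/3.4),): 
    for z in(.112,.118):
        p=plane(C,uv,z)[:2]-S;print(np.linalg.norm(p),np.degrees(np.arctan2(p[1],p[0])))
E
```

```text
[0.0095, -0.015, 0] [293.9 234.6]
[0.0095, -0.025, 0] [276.9 234.6]
[0.0095, -0.036, 0] [258.2 234.6]
[-0.0095, -0.015, 0] [294.7 263.4]
[0.0095, -0.015, -0.03] [288.5 259.3]
[0.0095, -0.036, -0.03] [245.8 259.1]
[0.0095, -0.015, -0.0188] [290.7 249. ]
0.03854482654973575 -170.7880818010954
0.03923442124826194 -169.29136391950968
```

View pics/w6f.png

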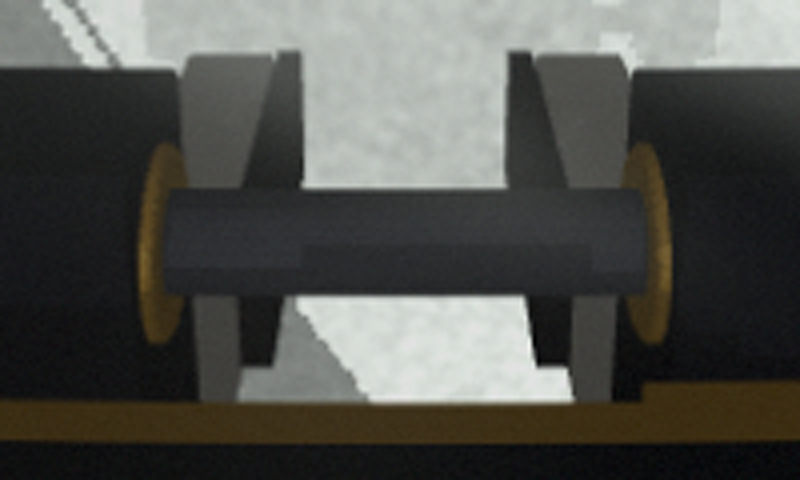

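The bar lies at about -90.9°, with its centreline within 1 mm of the pad's middle. The first wing points to -170.5°. For stroke 1 I close the fingers and go down on that wing's case side.

Emit:
servo_tool(
  steps=[
    [0, 5.5, -0.9, 0, 0],
    [0, 5.5, -0.86, 0, 0],
    [0, 0, 0, 0, -9.4],
    [0, 0, 0, 3.5, 0],
    [0, 0, 0, 2.0, 0],
    [0, 0, 0, 0, 0],
  ],
)

```text
time_s: 9.2
tcp_pos: [0.5789, 0.0747, 0.1495]
eef_rot: [179.9, 0.2, 9.4]
contact_force: [-0.4, -0.3, 0.5]
gripper_width: 0.0006
```

```bash
python3 - <<'E'
from h import *
from plant import r
shot(r,'w7')
E
```

```text
9.2 [0.5789 0.0747 0.1495] [179.93   0.22   9.35] [-0.41 -0.29  0.54] [-0.036 -0.026  0.02 ] 0.0006
```

View pics/w7.png

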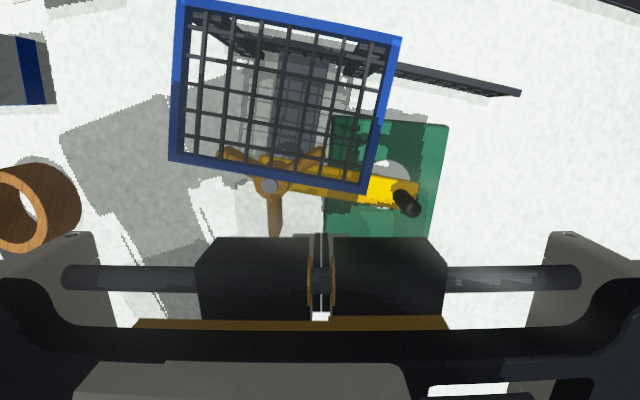

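Emit:
servo_tool(
  steps=[
    [0, 0, 0, 2.5, 0],
    [0, 0, 0, 2.4, 0],
    [0, 0, 0, 0, 0],
  ],
)

```text
time_s: 9.62
tcp_pos: [0.5791, 0.0752, 0.1021]
eef_rot: [180.0, 0.1, 9.4]
contact_force: [-0.4, -0.7, 1.0]
gripper_width: 0.0005
```

Emit:
servo_tool(
  steps=[
    [0, 0, -0.4, 0, 0],
    [0, 0, -0.3, 0, 0],
  ],
)

```text
time_s: 9.88
tcp_pos: [0.579, 0.0831, 0.1041]
eef_rot: [-180.0, -0.1, 9.4]
contact_force: [0.1, -0.5, -0.5]
gripper_width: 0.0006
```

Emit:
servo_tool(
  steps=[
    [0, 0, -0.2, 0.2, 0],
    [0, 0, -0.2, 0, 0],
  ],
)

```text
time_s: 10.12
tcp_pos: [0.5774, 0.0867, 0.1008]
eef_rot: [-180.0, -0.0, 9.4]
contact_force: [-0.0, -0.8, -0.4]
gripper_width: 0.0004
```

Emit:
servo_tool(
  steps=[
    [0, 0, -0.15, 0, 0],
    [0, 0, -0.15, 0, 0],
  ],
)

```text
time_s: 10.38
tcp_pos: [0.577, 0.0884, 0.1007]
eef_rot: [179.9, 0.0, 9.4]
contact_force: [3.5, -9.0, 0.9]
gripper_width: 0.0005
```

Emit:
servo_tool(
  steps=[
    [0, -0.116, -0.228, 0.02, 4],
    [0, -0.116, -0.228, 0.02, 4],
    [0, -0.116, -0.228, 0.02, 4],
    [0, -0.116, -0.228, 0.02, 4],
  ],
)

```text
time_s: 10.88
tcp_pos: [0.5713, 0.0967, 0.0998]
eef_rot: [179.9, 0.1, -6.7]
contact_force: [-0.2, -8.3, 2.1]
gripper_width: 0.0005
```

```bash
cat > nut.py <<'E'
from h import *
from plant import r
import sys
s=r.get_state();S=np.array([.6057,.1112]);p=np.array(s['tcp_pos'][:2]);F=np.array(s['contact_force']);M=np.array(s['moment'])
ps=np.radians(s['eef_rot'][2]);x=np.array([np.cos(ps),np.sin(ps)]);y=np.array([np.sin(ps),-np.cos(ps)])
d=S-p
fx,fy=F[:2]@x,F[:2]@y
ang=np.degrees(np.arctan2(d[1],d[0]))
print('t',round(s['time_s'],2),'z',round(s['tcp_pos'][2],4),'yaw',round(s['eef_rot'][2],2),'stud in tool',round(d@x,4),round(d@y,4),'bearing',round(ang,2),'F tool',fx.round(2),fy.round(2),F[2].round(2),'tau_tcp',round(float(p[0]*0+ (p-S)[0]*F[1]-(p-S)[1]*F[0]),3),'M',M.round(3),'w',round(s['gripper_width'],4))
E
python3 nut.py
```

```text
t 10.88 z 0.0998 yaw -6.74 stud in tool 0.0324 -0.0185 bearing 22.93 F tool 0.78 8.22 2.14 tau_tcp 0.281 M [-2.649 -0.143 -0.04 ] w 0.0005
```

Emit:
servo_tool(
  steps=[
    [0, -0.116, -0.228, 0.02, 4],
    [0, -0.116, -0.228, 0.02, 4],
    [0, -0.116, -0.228, 0.02, 4],
    [0, -0.116, -0.228, 0.02, 4],
  ],
)

```text
time_s: 11.38
tcp_pos: [0.5682, 0.1065, 0.099]
eef_rot: [179.8, 0.1, -22.8]
contact_force: [-1.2, -6.7, 3.3]
gripper_width: 0.0005
```

```bash
python3 nut.py
```

```text
t 11.38 z 0.099 yaw -22.75 stud in tool 0.0328 -0.0189 bearing 7.16 F tool 1.45 6.63 3.32 tau_tcp 0.245 M [-2.372  0.853  0.05 ] w 0.0005
```

Emit:
servo_tool(
  steps=[
    [0, -0.116, -0.228, 0.02, 4],
    [0, -0.116, -0.228, 0.02, 4],
    [0, -0.116, -0.228, 0.02, 4],
  ],
)

```text
time_s: 11.75
tcp_pos: [0.5677, 0.1142, 0.0983]
eef_rot: [179.8, 0.1, -34.8]
contact_force: [-4.7, -4.6, 5.1]
gripper_width: 0.0004
```

```bash
python3 nut.py
```

```text
t 11.75 z 0.0983 yaw -34.75 stud in tool 0.0329 -0.0192 bearing -4.54 F tool -1.24 6.41 5.06 tau_tcp 0.187 M [-1.842  1.597 -0.012] w 0.0004
```

Emit:
servo_tool(
  steps=[
    [0, -0.116, -0.228, 0.02, 4],
    [0, -0.116, -0.228, 0.02, 4],
    [0, -0.116, -0.228, 0.02, 4],
  ],
)

```text
time_s: 12.12
tcp_pos: [0.5689, 0.1219, 0.0976]
eef_rot: [179.8, 0.1, -46.8]
contact_force: [-6.1, -3.8, 6.1]
gripper_width: 0.0004
```

```bash
python3 nut.py
```

```text
t 12.12 z 0.0976 yaw -46.75 stud in tool 0.033 -0.0194 bearing -16.27 F tool -1.42 7.08 6.12 tau_tcp 0.206 M [-1.18   2.258  0.117] w 0.0004
```

Emit:
servo_tool(
  steps=[
    [0, -0.116, -0.228, 0, 4],
    [0, -0.116, -0.228, 0, 4],
  ],
)

```text
time_s: 12.38
tcp_pos: [0.5704, 0.1268, 0.0973]
eef_rot: [179.7, 0.0, -54.8]
contact_force: [-7.9, -2.3, 3.2]
gripper_width: 0.0005
```

```bash
python3 nut.py
```

```text
t 12.38 z 0.0973 yaw -54.76 stud in tool 0.0331 -0.0199 bearing -23.79 F tool -2.7 7.77 3.22 tau_tcp 0.204 M [-0.88   2.327  0.013] w 0.0005
```

Emit:
servo_tool(
  steps=[
    [0, -0.116, -0.228, 0, 4],
    [0, -0.116, -0.228, 0, 4],
  ],
)

```text
time_s: 12.62
tcp_pos: [0.5726, 0.1314, 0.0969]
eef_rot: [179.7, 0.0, -62.8]
contact_force: [-7.5, -1.5, 2.7]
gripper_width: 0.0006
```

```bash
python3 nut.py
```

```text
t 12.62 z 0.0969 yaw -62.76 stud in tool 0.0331 -0.0202 bearing -31.32 F tool -2.07 7.36 2.66 tau_tcp 0.202 M [-0.438  2.515  0.   ] w 0.0006
```

Emit:
servo_tool(
  steps=[
    [0, -0.116, -0.228, 0, 4],
    [0, -0.116, -0.228, 0, 4],
  ],
)

```text
time_s: 12.88
tcp_pos: [0.5754, 0.1356, 0.0966]
eef_rot: [179.7, 0.0, -70.8]
contact_force: [-7.4, -0.3, -0.3]
gripper_width: 0.0003
```

```bash
python3 nut.py
```

```text
t 12.88 z 0.0966 yaw -70.77 stud in tool 0.033 -0.0206 bearing -38.83 F tool -2.15 7.09 -0.32 tau_tcp 0.19 M [0.14  2.756 0.077] w 0.0003
```

Emit:
servo_tool(
  steps=[
    [0, -0.116, -0.26, 0, 4],
    [0, -0.116, -0.26, 0, 4],
  ],
)

```text
time_s: 13.12
tcp_pos: [0.5793, 0.1396, 0.0962]
eef_rot: [179.6, -0.0, -78.8]
contact_force: [-7.7, 0.9, -1.0]
gripper_width: 0.0004
```

```bash
python3 nut.py
```

```text
t 13.12 z 0.0962 yaw -78.78 stud in tool 0.033 -0.0203 bearing -47.13 F tool -2.42 7.4 -1.04 tau_tcp 0.195 M [0.655 3.004 0.1  ] w 0.0004
```

Emit:
servo_tool(
  steps=[
    [0, -0.116, -0.26, 0, 4],
    [0, -0.116, -0.26, 0, 4],
  ],
)

```text
time_s: 13.38
tcp_pos: [0.5837, 0.143, 0.0958]
eef_rot: [179.6, -0.1, -86.8]
contact_force: [-8.8, 3.3, -2.2]
gripper_width: 0.0004
```

```bash
python3 nut.py
```

```text
t 13.38 z 0.0958 yaw -86.78 stud in tool 0.0329 -0.0202 bearing -55.31 F tool -3.77 8.57 -2.22 tau_tcp 0.206 M [ 1.164  3.229 -0.004] w 0.0004
```

Emit:
servo_tool(
  steps=[
    [0, 0, 0.6, 0, 0],
    [0, 0, 0.6, -3.0, 0],
    [0, 0, 3.0, -5.0, 0],
    [2.4, 2.0, 3.0, -2.5, -10],
    [2.4, 0, 0, 0, -10],
    [2.4, 0, 0, 0, -10],
    [2.4, 0, 0, 0, -10],
    [2.4, 0, 0, 0, -10],
  ],
)

```text
time_s: 14.38
tcp_pos: [0.5168, 0.1192, 0.2032]
eef_rot: [-179.9, -0.0, -36.2]
contact_force: [-0.2, -1.8, -0.0]
gripper_width: 0.024
```

Emit:
servo_tool(
  steps=[
    [2.4, 0, 0, 0, -10],
    [2.4, 0, 0, 0, -10],
    [2.4, 0, 0, 0, -10],
    [2.4, 0, 0, 0, -7],
    [2.4, -1.0, 2.0, 0, 0],
    [2.4, 0, 0, 0, 0],
    [2.4, 0, 0, 0, 0],
  ],
)

```text
time_s: 15.25
tcp_pos: [0.5068, 0.0987, 0.2031]
eef_rot: [-180.0, -0.0, 0.3]
contact_force: [0.2, 0.9, -0.2]
gripper_width: 0.0241
```

```bash
python3 - <<'E'
from h import *
from plant import r
shot(r,'w8')
im,s=load('w8')
cv2.imwrite('pics/w8c.png',cv2.resize(im[0:150,190:420],None,fx=3.4,fy=3.4,interpolation=cv2.INTER_CUBIC))
C=cam(r,'wrist',s);print(proj(C,[[.6057,.1112,.126],[.6057,.1112,.1155]]))
E
```

```text
15.25 [0.5068 0.0987 0.2031] [-1.7998e+02 -5.0000e-02  3.3000e-01] [ 0.21  0.92 -0.16] [-0.008 -0.004  0.001] 0.0241
[[304.07990884  84.48940895]
 [304.81542679  85.70349169]]
```

View pics/w8c.png

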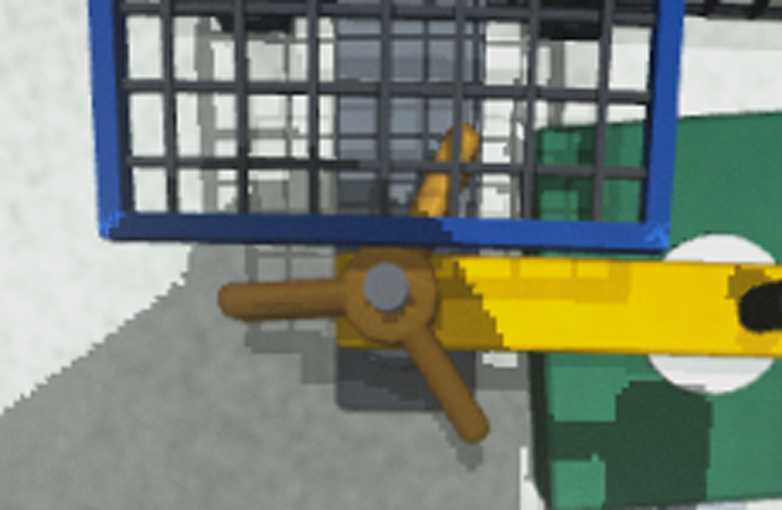

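Stroke 1 turned the nut about 97°: the next wing now points to -147.5° (tip at crop pixel (478,430)). Nothing else has moved. I close the fingers and go down behind that wing.

Emit:
servo_tool(
  steps=[
    [0, 4.1, 1.2, 0, -8],
    [0, 4.5, 0.63, 0, -8],
    [0, 0, 0, 0, -8.1],
    [0, 0, 0, 1, -8.1],
    [0, 0, 0, 4, 0],
    [0, 0, 0, 0, 0],
  ],
)

```text
time_s: 16.05
tcp_pos: [0.5914, 0.0871, 0.1499]
eef_rot: [-179.9, 0.3, 32.6]
contact_force: [0.0, 0.1, 0.9]
gripper_width: 0.0002
```

```bash
python3 nut.py; python3 - <<'E'
from h import *
from plant import r
shot(r,'w9')
E
```

```text
t 16.05 z 0.1499 yaw 32.56 stud in tool 0.025 -0.0126 bearing 59.27 F tool 0.06 -0.09 0.92 tau_tcp -0.001 M [-0.091  0.013  0.013] w 0.0002
16.05 [0.5914 0.0871 0.1499] [-179.93    0.33   32.56] [0.   0.11 0.92] [-0.091  0.013  0.013] 0.0002
```

View pics/w9.png

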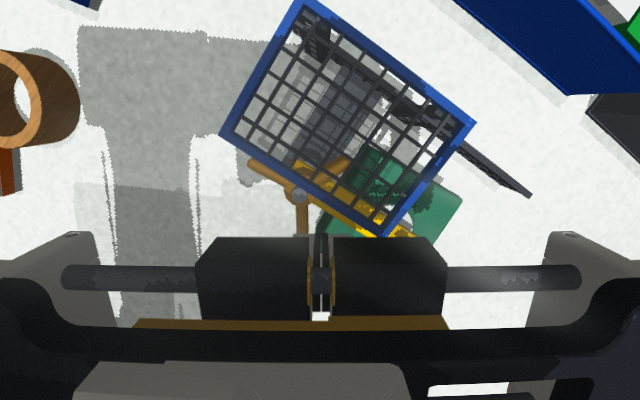

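Emit:
servo_tool(
  steps=[
    [0, -0.8, 0.95, 0, 0],
    [0, 0, 0, 0, 0],
    [0, 0, 0, 2.5, 0],
    [0, 0, 0, 2.8, 0],
    [0, 0, 0, 0, 0],
  ],
)

```text
time_s: 16.73
tcp_pos: [0.5906, 0.0749, 0.0988]
eef_rot: [-180.0, 0.2, 32.6]
contact_force: [-1.1, -0.3, -0.6]
gripper_width: 0.0005
```

```bash
python3 nut.py
```

```text
t 16.73 z 0.0988 yaw 32.57 stud in tool 0.0322 -0.0225 bearing 67.47 F tool -1.05 -0.33 -0.58 tau_tcp -0.034 M [-0.076 -0.05  -0.002] w 0.0005
```

Emit:
servo_tool(
  steps=[
    [0, 0, -0.2, 0.2, 4],
    [0, 0, -0.2, 0, 0],
  ],
)

```text
time_s: 16.98
tcp_pos: [0.5905, 0.079, 0.0994]
eef_rot: [180.0, -0.1, 28.6]
contact_force: [2.8, -4.9, -0.5]
gripper_width: 0.0002
```

```bash
python3 nut.py
```

```text
t 16.98 z 0.0994 yaw 28.63 stud in tool 0.0288 -0.021 bearing 64.74 F tool 0.1 5.59 -0.46 tau_tcp 0.163 M [-1.75  -1.044  0.033] w 0.0002
```

Emit:
servo_tool(
  steps=[
    [0, -0.14, -0.17, 0, 3],
    [0, -0.14, -0.17, 0, 3],
  ],
)

```text
time_s: 17.23
tcp_pos: [0.5872, 0.0802, 0.0993]
eef_rot: [179.9, -0.2, 22.6]
contact_force: [6.0, -5.5, -3.7]
gripper_width: 0.0001
```

```bash
python3 nut.py
```

```text
t 17.23 z 0.0993 yaw 22.63 stud in tool 0.029 -0.0214 bearing 59.1 F tool 3.42 7.38 -3.72 tau_tcp 0.288 M [-1.817 -2.125 -0.012] w 0.0001
```

Emit:
servo_tool(
  steps=[
    [0, -0.14, -0.17, 0, 3],
    [0, -0.14, -0.17, 0, 3],
  ],
)

```text
time_s: 17.48
tcp_pos: [0.5834, 0.0824, 0.0992]
eef_rot: [179.9, -0.2, 16.6]
contact_force: [5.7, -4.8, -2.6]
gripper_width: 0.0008
```

```bash
python3 nut.py
```

```text
t 17.48 z 0.0992 yaw 16.63 stud in tool 0.0296 -0.0212 bearing 52.26 F tool 4.12 6.22 -2.59 tau_tcp 0.272 M [-1.919 -1.926 -0.02 ] w 0.0008
```

Emit:
servo_tool(
  steps=[
    [0, -0.12, -0.17, 0, 3],
    [0, -0.12, -0.17, 0, 3],
  ],
)

```text
time_s: 17.73
tcp_pos: [0.58, 0.0848, 0.0992]
eef_rot: [179.9, -0.2, 10.6]
contact_force: [4.3, -5.4, -3.2]
gripper_width: 0.0003
```

```bash
python3 nut.py
```

```text
t 17.73 z 0.0992 yaw 10.62 stud in tool 0.0301 -0.0212 bearing 45.72 F tool 3.21 6.08 -3.19 tau_tcp 0.251 M [-2.319 -1.862  0.014] w 0.0003
```

Emit:
servo_tool(
  steps=[
    [0, -0.11, -0.165, 0.02, 3],
    [0, -0.11, -0.165, 0.02, 3],
    [0, -0.11, -0.165, 0.02, 3],
  ],
)

```text
time_s: 18.1
tcp_pos: [0.5759, 0.089, 0.0987]
eef_rot: [179.9, -0.1, 1.6]
contact_force: [4.4, -7.9, -1.2]
gripper_width: 0.0005
```

```bash
python3 nut.py
```

```text
t 18.1 z 0.0987 yaw 1.62 stud in tool 0.0304 -0.0214 bearing 36.73 F tool 4.16 8.02 -1.17 tau_tcp 0.333 M [-2.751 -1.566 -0.009] w 0.0005
```

Emit:
servo_tool(
  steps=[
    [0, -0.11, -0.165, 0.02, 3],
    [0, -0.11, -0.165, 0.02, 3],
  ],
)

```text
time_s: 18.35
tcp_pos: [0.5736, 0.092, 0.0984]
eef_rot: [179.9, -0.1, -4.4]
contact_force: [4.0, -7.3, 0.1]
gripper_width: 0.0003
```

```bash
python3 nut.py
```

```text
t 18.35 z 0.0984 yaw -4.38 stud in tool 0.0306 -0.0216 bearing 30.83 F tool 4.58 6.98 0.08 tau_tcp 0.312 M [-3.04  -1.363 -0.037] w 0.0003
```

Emit:
servo_tool(
  steps=[
    [0, -0.11, -0.165, 0.02, 3],
    [0, -0.11, -0.165, 0.02, 3],
  ],
)

```text
time_s: 18.6
tcp_pos: [0.5716, 0.0953, 0.0981]
eef_rot: [179.9, -0.1, -10.4]
contact_force: [2.8, -9.5, 1.8]
gripper_width: 0.0004
```

```bash
python3 nut.py
```

```text
t 18.6 z 0.0981 yaw -10.38 stud in tool 0.0307 -0.0218 bearing 24.95 F tool 4.51 8.82 1.77 tau_tcp 0.369 M [-3.269 -0.999 -0.015] w 0.0004
```

Emit:
servo_tool(
  steps=[
    [0, -0.11, -0.165, 0.01, 3],
    [0, -0.11, -0.165, 0.01, 3],
  ],
)

```text
time_s: 18.85
tcp_pos: [0.5698, 0.0987, 0.0978]
eef_rot: [179.9, -0.1, -16.4]
contact_force: [1.9, -9.7, 0.8]
gripper_width: 0.0004
```

```bash
cat >> nut.py <<'E'
L=.325;Fm=np.array([-M[1],M[0]])/L;rr=p-S;print('tauM',round(rr[0]*Fm[1]-rr[1]*Fm[0],3),'sumF',round(rr[0]*F[1]-rr[1]*F[0]+M[2],3))
E
python3 nut.py
```

```text
t 18.85 z 0.0978 yaw -16.39 stud in tool 0.0309 -0.0221 bearing 19.17 F tool 4.59 8.78 0.78 tau_tcp 0.373 M [-3.575 -0.914  0.013] w 0.0004
tauM 0.43 sumF 0.386
```

Emit:
servo_tool(
  steps=[
    [0, -0.11, -0.165, 0.01, 3],
    [0, -0.11, -0.165, 0.01, 3],
  ],
)

```text
time_s: 19.1
tcp_pos: [0.5684, 0.1023, 0.0976]
eef_rot: [179.9, -0.1, -22.4]
contact_force: [2.8, -10.8, 2.5]
gripper_width: 0.0006
```

```bash
python3 nut.py
```

```text
t 19.1 z 0.0976 yaw -22.39 stud in tool 0.0311 -0.0224 bearing 13.39 F tool 6.65 8.9 2.52 tau_tcp 0.426 M [-3.79e+00 -6.20e-01  2.00e-03] w 0.0006
tauM 0.452 sumF 0.428
```

Emit:
servo_tool(
  steps=[
    [0, -0.11, -0.17, 0.01, 3],
    [0, -0.11, -0.17, 0.01, 3],
  ],
)

```text
time_s: 19.35
tcp_pos: [0.5674, 0.106, 0.0973]
eef_rot: [179.9, -0.1, -28.4]
contact_force: [0.1, -11.7, 2.6]
gripper_width: 0.0005
```

```bash
python3 nut.py
```

```text
t 19.35 z 0.0973 yaw -28.4 stud in tool 0.0312 -0.0228 bearing 7.68 F tool 5.68 10.28 2.56 tau_tcp 0.45 M [-4.006 -0.221  0.016] w 0.0005
tauM 0.476 sumF 0.466
```

Emit:
servo_tool(
  steps=[
    [0, -0.11, -0.17, 0.01, 3],
  ],
)

```text
time_s: 19.48
tcp_pos: [0.567, 0.1079, 0.0971]
eef_rot: [179.8, -0.1, -31.4]
contact_force: [-0.8, -11.4, 4.5]
gripper_width: 0.0007
```

```bash
python3 nut.py
```

```text
t 19.48 z 0.0971 yaw -31.4 stud in tool 0.0313 -0.0229 bearing 4.82 F tool 5.28 10.15 4.49 tau_tcp 0.439 M [-4.071  0.02  -0.029] w 0.0007
tauM 0.484 sumF 0.41
```

Emit:
servo_tool(
  steps=[
    [0, 0, 0.5, 0, 0],
    [0, -0.5, 0.3, 0, 0],
    [0, 0, 0, -4.0, 0],
    [0, 0, 0, -5.0, 0],
    [0, -4.0, 0, -2.0, -8],
    [0, -2.0, 0, 0, -8],
    [0, 0, 0, 0, -8],
    [0, 0, 0, 0, -7],
  ],
)

```text
time_s: 20.48
tcp_pos: [0.5059, 0.1355, 0.2065]
eef_rot: [-179.9, -0.1, -0.0]
contact_force: [0.1, -0.0, -0.3]
gripper_width: 0.0002
```

Emit:
servo_tool(
  steps=[
    [0, -1.0, 2.0, 0, 0],
    [0, 0, 0, 0, 0],
    [0, 0, 0, 0, 0],
  ],
)

```text
time_s: 20.85
tcp_pos: [0.4961, 0.1146, 0.206]
eef_rot: [-180.0, -0.0, -0.5]
contact_force: [0.4, -0.4, -0.1]
gripper_width: 0.0004
```

```bash
python3 - <<'E'
from h import *
from plant import r
shot(r,'w10')
im,s=load('w10')
cv2.imwrite('pics/w10c.png',cv2.resize(im[0:180,190:420],None,fx=3.2,fy=3.2,interpolation=cv2.INTER_CUBIC))
C=cam(r,'wrist',s);print(proj(C,[[.6057,.1112,.126],[.6053,.0212,.06]]))
im=r.capture("top")[:,:,::-1];cv2.imwrite("pics/top2.png",cv2.resize(im[60:300,60:560],None,fx=1.6,fy=1.6))
E
```

```text
20.85 [0.4961 0.1146 0.206 ] [-1.7997e+02 -4.0000e-02 -4.6000e-01] [ 0.42 -0.37 -0.09] [-0.038 -0.011  0.012] 0.0004
[[323.0858537   70.04250869]
 [414.24478967  79.74075095]]
```

View pics/w10c.png

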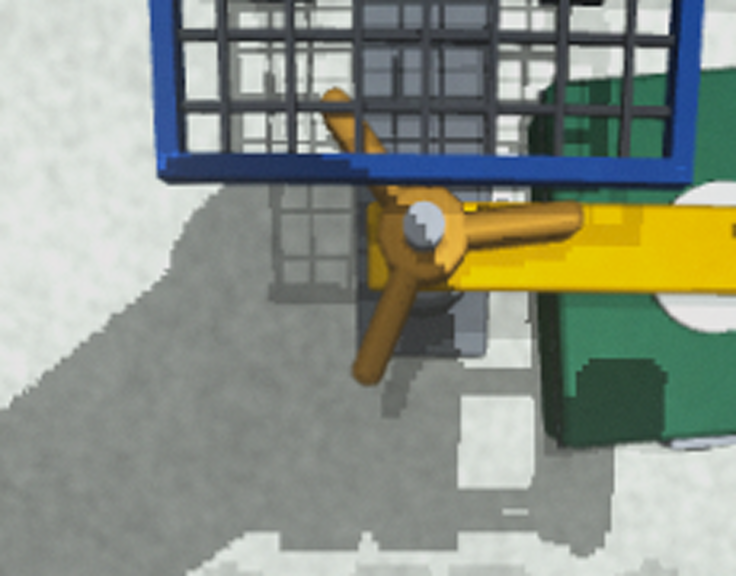

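View pics/top2.png

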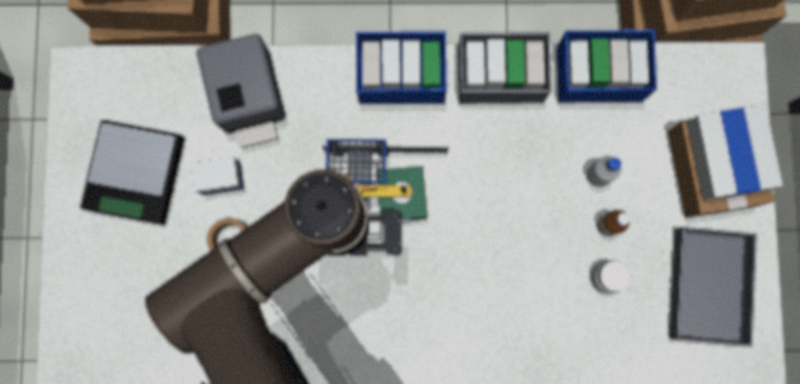

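The nut now stands at about -202°, so stroke 2 turned it roughly 54°. The bar is still across the case, and nothing else has moved. One last check of bar against pad from a clear position.

Emit:
servo_tool(
  steps=[
    [0, -1.5, 3.0, -2.0, 0],
    [0, -1.5, 3.0, -2.0, 0],
    [0, 0, 0, 0, 0],
    [0, 0, 0, 0, 0],
  ],
)

```text
time_s: 21.45
tcp_pos: [0.4659, 0.0552, 0.2455]
eef_rot: [-180.0, -0.0, -0.4]
contact_force: [-0.4, -0.5, -0.3]
gripper_width: 0.0007
```

```bash
python3 - <<'E'
from h import *
from plant import r
shot(r,'w11')
im,s=load('w11');C=cam(r,'wrist',s);hsv=cv2.cvtColor(im,cv2.COLOR_BGR2HSV)
cv2.imwrite('pics/w11c.png',cv2.resize(im[0:150,190:430],None,fx=3.2,fy=3.2,interpolation=cv2.INTER_CUBIC))
m=cv2.inRange(hsv,(22,170,70),(33,255,255))
z=.0905-.0079
v,u=np.where(m[:150]>0);print('bar px',u.min(),u.max(),v.min(),v.max())
E=[[],[]]
for c in range(u.min()+50,u.max()-28,3):
    q=np.where(m[:120,c]>0)[0]
    if len(q)>8: E[0].append(plane(C,(c,q.min()-.5),z));E[1].append(plane(C,(c,q.max()+.5),z))
for a in E:
    a=np.array(a);k=np.polyfit(a[:,1],a[:,0],1);print(np.degrees(np.arctan(k[0])),np.polyval(k,.015))
pc=proj(C,[[.6053,.0212,.06],[.6057,.1112,.126]]);print(pc)
# case contour check
g=cv2.inRange(hsv,(65,90,20),(90,255,220));cs=max(cv2.findContours(g,cv2.RETR_EXTERNAL,cv2.CHAIN_APPROX_NONE)[0],key=cv2.contourArea)
for t in('w1','w11'):
    im,s=load(t);C=cam(r,'wrist',s);hsv=cv2.cvtColor(im,cv2.COLOR_BGR2HSV)
    g=cv2.inRange(hsv,(65,90,20),(90,255,220));cs=max(cv2.findContours(g,cv2.RETR_EXTERNAL,cv2.CHAIN_APPROX_NONE)[0],key=cv2.contourArea)
    b=cs[:,0,:];w=np.array([plane(C,q,.056)[:2] for q in b]);print(t,'case extents',w.min(0).round(4),w.max(0).round(4))
E
```

```text
21.45 [0.4659 0.0552 0.2455] [-179.98   -0.     -0.42] [-0.4  -0.46 -0.28] [-0.023  0.011  0.025] 0.0007
bar px 249 371 38 63
-3.574246983505512 0.618713847451688
0.4482972345682273 0.5922188191077394
[[350.56306484  54.07494321]
 [254.24810405  40.30347288]]
w1 case extents [ 0.5501 -0.0312] [0.6616 0.0701]
w11 case extents [ 0.548  -0.0307] [0.6598 0.0715]
```

View pics/w11c.png

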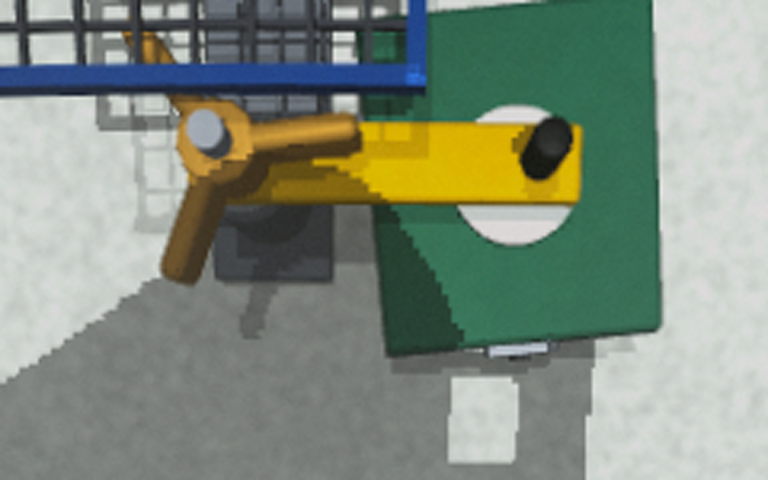

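```bash
python3 - <<'E'
from h import *
from plant import r
S=np.array([.6057,.1112])
for t,k,pts in(('w8',3.4,[(474,432,.1155),(228,301,.1155)]),('w10',3.2,[(367,373,.1126),(578,216,.1126)]),('w11',3.2,[(181,272,.1126),(355,128,.1126)])):
    im,s=load(t);C=cam(r,'wrist',s);im
    for a,b,z in pts:
        p=plane(C,(190+a/k,b/k),z-.004)[:2]-S;print(t,np.linalg.norm(p).round(4),np.degrees(np.arctan2(p[1],p[0])).round(1))
E
```

```text
w8 0.038 -148.1
w8 0.039 92.7
w10 0.0379 155.6
w10 0.0391 -84.0
w11 0.0378 159.3
w11 0.0397 -85.1
```

```bash
python3 -c "
from plant import r
s=r.get_state();print(s['time_s'],s['contact_force']);r.close_job()"
```

```text
21.5 [-0.27986212  0.45699895 -0.28206227]
the job is handed in; nothing more can be done
```

I swung the bar over the pad, screwed the nut down in two clockwise pushes on the open side to an estimated 54–62 N, and handed the job in at 21.5 s. The gripper finished in the air, touching nothing.

- **Bar:** it swung about 73°, and its centreline ended within about 1 mm of the pad's middle sideways. The foot sits about 6 mm further from the stud than the pad's middle, because I measured the pad at 90 mm and the foot is fixed at 96 mm. The last look showed it had not moved during tightening.
- **Nut:** it turned about 153° in all. It ran free at first, and I felt the foot touch about 39–45° before the end.
- **Pressure:** the force readings were noisy. The turning torque ended about 1.6 times its free-running value by the smoother moment-based figure, against a target of about 1.64. The noisier force-based readings for the last three steps averaged 0.435 N m, which puts the pressure nearer 52 N.
- **Case:** its outline read 1–2 mm differently between two viewpoints. I take that as calibration error, not movement, but I could not rule out a small shift.
- **Lip and stock:** I kept about 8 mm from the lip by calculation and saw no force that suggested touching it. The bystanders I could see in the last top view had not moved; carton_b was behind the arm there.

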